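# Tip the oil bottle down onto its rest

## Task

Lay the yellow oil bottle down on its side for storage, gently and without gripping or lifting it: with the fingertips push it over near its top until it leans against the raised backrest of its wooden rest, then press it on down, the stiff backrest sinking under it, until the backrest is fully flat and the bottle lies level on it between the side rails. Do not let the bottle slam or fall down, and leave the spice jar, the black weight and the food tin alone; take the fingers away at the end.

Things in the scene. Friction and masses are not known exactly. Their poses are not given: they have to be found in the camera images.
- oil_bottle: yellow squeeze bottle, upright at the start on the rest's platform: cylinder 65 mm in diameter, 185 mm high, white nozzle 15 mm thick above it to 213 mm; 0.15 to 0.31 kg. Origin: centre of its underside; z axis along the bottle to the nozzle. It falls on its own beyond about 19 degrees of tilt. Lying on the flat backrest, its axis is 62 mm and its upper side 95 mm above the table
- rest: wooden tip-down rest fixed to the table, base 270 x 100 x 12 mm; foot platform at x -135 to -40 mm, top 30 mm above the table, 13 mm curb at its rear end. Origin: centre of the base's underside. Its x axis is the direction to tip the bottle in (platform to backrest; away from the robot, within 20 degrees); z up. The bottle stands at about x = -75 mm, y = 0
- backrest (a joint): hinge of the padded aluminium backrest, 80 x 160 mm, grey side rails 62 mm apart, 12 mm high. 0: raised, leaning 25 degrees from upright away from the bottle; grows as it goes down; 1.13 rad: flat on its stop, level with the platform. Starts at 0 to 0.15. Stiff (friction 0.6 N m, no spring): stays where left, carries the bottle; pressing 0.15 m from the hinge takes 2 to 5 N
- hinge (a point): middle of the backrest's hinge line, 36 mm behind the rest's origin (x = -36 mm) and 30 mm above the table; the hinge line runs along the rest's y axis, about 9 mm ahead of the standing bottle's foot edge or less
- backrest_end (a point): middle of the free end of the backrest's padded face, 164 mm from the hinge line
- spice_jar: spice jar with white cap, 47 mm in diameter, 98 mm high, standing between the rest and the food tin; origin: centre of its underside; not to be disturbed
- black_weight: black balance weight with a knob, 52 mm in diameter, 50 mm high, standing beyond the far end of the rest; origin: centre of its underside; not to be disturbed
- food_tin: food tin, 75 mm in diameter, 58 mm high, standing to the left of the spice jar; origin: centre of its underside; not to be disturbed
Things that resemble listed ones, but are neither listed nor needed, are in the scene too. There is more than one size of the oil_bottle; the job needs the smaller.

How it is judged:
By the outcome, as a careful person would: the job done as asked, in the order asked, and still so for the second after the job is handed in, with the robot touching nothing.
It also fails if it takes over 38 s, if anything falls off the work surface, if the arm or the gripper's body presses on something with over 40 N, if the wrist force passes 120 N, or if a joint passes its speed limit or range.

## Robot

A 7-joint arm with a two-finger parallel gripper is mounted at the origin on the work surface; the furniture and walls round the work are solid. World frame = base frame: x ahead of the robot, y to its left, z up, the work surface at z = 0. Lengths are in m, angles in rad, forces in N, time in s.
With the tool pointing down it reaches from about 0.425 to 0.925 m from the base axis. Payload 6.8 kg.
Tool frame: the origin (TCP) lies at the very end of the fingers, on their centre line; the grasp point (between the pads) lies 19 mm behind it; z points along the fingers, y is the direction in which the jaws open and shut (so a half turn about z gives the same grasp; the last joint's range is limited). The gripper opens to 85 mm and grips with 20 to 120 N. Pads are 22 mm wide; open, the fingers measure 114 mm over their backs; the gripper's body (76 mm by 85 mm) begins 54 mm behind the grasp point. The pads swing forward as they close: fully open they stand 13 mm farther back than shut.
Start: joints at [-0.108, 0.477, 0.022, 1.555, -0.011, 1.109, -0.083], TCP at [0.675, 0, 0.231] pointing down, gripper open.
Joint ranges: [-2.96, 2.96], [-0.34, 2.1], [-1.41, 1.46], [0.24, 2.44], [-1.37, 4.51], [0.17, 1.92], [-2.96, 2.96]. Speed limits (rad/s): [2.39, 2.39, 3.14, 3.14, 3.14, 3.14, 3.14].

## Interface

Orientations are given as a unit quaternion [w, x, y, z].
In Python, from station import bot gives the robot as it stands.
- The arm moves only by the tool move_arm, never from a script. Its argument "commands" is text: rows parted by semicolons, each of 7 numbers parted by spaces: the opening, from 0 (shut) to 1 (fully open), then the shift along the tool's x, y, z in cm, then the turn, a rotation vector about the tool's x, y, z in degrees. In form: gripper tx ty tz rx ry rz; .... A call has 1 to 12 rows; each row shifts and turns the commanded pose from where the row before left it, along the tool's axes as they then stand; what a row does not reach is not made up. A row lasts 1/12 s, in which the tool goes at most 41.7 mm and 7.16 degrees, less where a joint would pass 70% of its speed; a pose out of reach is approached as far as the arm can. A call with a gripper value outside its range is refused whole. The fingers move at their own pace and stop on an object; "force" is the grip in N (left out, the last holds). Time passes only in rows, so rows that do not move let the fingers close. It gives the time, the measured TCP pose, the force and the opening at its end, in the units of the state.
- bot.get_obs(): the state, without advancing time (a new reading comes with each control period).
- bot.read_camera(name): name is "scene" or "side" or "wrist"; returns a dict with "img" (480x640x3 uint8, red, green, blue), "K" (3x3 intrinsics, pixels), "rvec" (rotation vector, rad) and "tvec" (3), from world to camera coordinates, as OpenCV has them; the wrist camera has in their place "hand_eye" (4x4, takes a point from camera to tool coordinates, whose origin is the TCP and whose axes are the flange's). Camera axes: x right, y down, z forward; pixel columns grow to the right and rows downward; lengths in m; the calibration is good to about 2 mm. A picture is of the moment at which its call begins: read the wrist's pose just before it. There is no depth.
- bot.hand_in(): hands the job in, once; it reports no verdict.
The state is a dict: "t": time; "q": joint angles; "joint_vel": joint speeds; "joint_torque": joint torques, N m; "eef_pos": TCP position; "tool_rot": TCP orientation; "contact_force": force on the tool from outside, world axes, zero at the start; "torque": the same for the moment, N m; "gripper_width": opening from 0.0 (shut) to 1.0 (fully open).
Only numpy, scipy, OpenCV 4.12 (cv2) and the standard library are available. Lean on these libraries where they do the work, as an engineer would, in place of code of your own. Each camera call takes 0.05 s, during which the arm holds its last target. There are 200 camera calls.

## Working session

There is one attempt and no reset: what is moved stays moved. The work goes in short steps, Python scripts to look and compute and a tool call to move; the robot and the scene stay as the last step left them, time stands still between calls to the robot, and variables do not carry over. Pictures are saved under pics/ and viewed, about 8 in all and at most 12, crops included, and the job is handed in when it is done.

Besides the shell and the picture viewer there is one more tool, called after "Emit:" by a JSON object that holds its "fn" and its "kwargs", one argument or row to a line. move_arm: Moves the arm, as the interface text tells. Its arguments: {"type":"object","properties":{"commands":{"type":"string"},"force":{"type":"number"}},"required":["commands"]}

```bash
mkdir -p pics
cat > h.py <<'E'
import numpy as np, cv2
from station import bot
from scipy.spatial.transform import Rotation as R
def cam(n):
    o=bot.get_obs(); c=bot.read_camera(n)
    if 'rvec' in c:
        Rm=cv2.Rodrigues(np.array(c['rvec'],float))[0]; c['R']=Rm; c['C']=-Rm.T@np.array(c['tvec'],float).ravel()
    return c
def plane(c,uv,z):
    d=c['R'].T@np.linalg.inv(c['K'])@np.array([uv[0],uv[1],1.]); return c['C']+d*(z-c['C'][2])/d[2]
def proj(c,P):
    p=c['K']@(c['R']@np.array(P,float)+np.array(c['tvec'],float).ravel()); return p[:2]/p[2]
def save(n,im): cv2.imwrite('pics/'+n+'.png',im[:,:,::-1])
E
python3 - <<'E'
from h import *
o=bot.get_obs(); print(o)
for n in('scene','side'):
    c=cam(n); save(n+'0',c['img']); print(n,c['C'],c['R'][2],c['K'][0,0])
E
```

```text
{'t': 0.0, 'q': array([-0.10807746,  0.47778823,  0.02237463,  1.55644209, -0.01147894,
        1.10928479, -0.08310299]), 'joint_vel': array([ 9.00171741e-04, -8.40108096e-04,  4.29069254e-04, -3.82793874e-05,
        4.49584985e-04,  2.00898233e-03,  2.72892736e-04]), 'joint_torque': array([-5.45967814e-04, -5.96443820e+01,  1.60769675e+00, -2.81194621e+01,
        1.24063640e-02,  9.39900521e-03,  2.20753498e-05]), 'eef_pos': array([ 6.74419246e-01, -5.70933743e-05,  2.30338307e-01]), 'tool_rot': array([-5.72226628e-04,  7.07115490e-01,  7.07097503e-01, -6.90710277e-04]), 'contact_force': array([0.15726181, 0.23704388, 0.01824501]), 'torque': array([ 0.00854621, -0.02874601,  0.0293984 ]), 'gripper_width': 1.0020156879156874}
scene [ 0.69031074 -0.97499963  0.71096459] [-0.09860252  0.82472356 -0.55687395] 534.0480184463763
side [0.5202191  0.59987675 0.62793563] [ 0.07860316 -0.81889165 -0.56854024] 532.9287490817438
```

View pics/scene0.png

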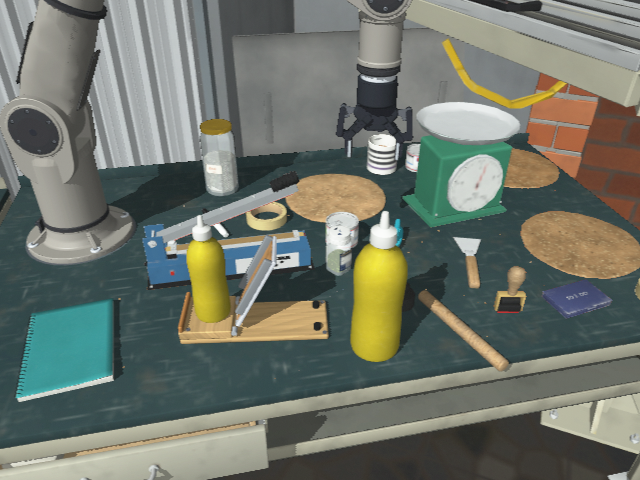

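View pics/side0.png

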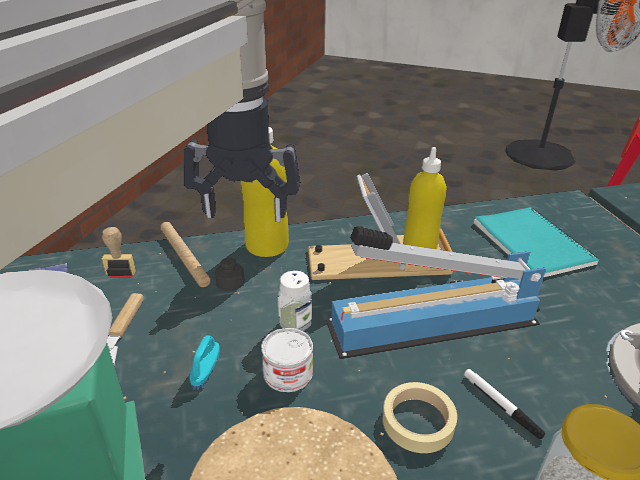

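Two candidates for the bottle: the small yellow one at scene (208,275) / side (425,210), standing on the wooden rest, and the large one at scene (380,290) / side (265,205), standing on the table. The description (smaller, on the rest's platform) points to the first. I'll check it in a close crop.

Run:
```python
from h import *
a=cv2.imread('pics/scene0.png')[200:350,165:345]; b=cv2.imread('pics/side0.png')[140:290,295:475]
cv2.imwrite('pics/crop.png',np.vstack([cv2.resize(a[:,:],None,fx=4,fy=4,interpolation=3)]))
c=cam('scene'); s=cam('side')
for n,k in(('scene',c),('side',s)):
    hsv=cv2.cvtColor(k['img'],cv2.COLOR_RGB2HSV); m=cv2.inRange(hsv,(24,200,60),(32,255,255))
    nn,l,st,ce=cv2.connectedComponentsWithStats(m)
    for i in range(1,nn):
        if st[i,4]>800:
            print(n,st[i],ce[i])
            ys,xs=np.where(l==i)
            for y in range(st[i,1],st[i,1]+st[i,3],10):
                r=xs[ys==y]; print(y,r.min(),r.max(),end='; ')
            print()
```

```text
side [ 403  172   43   77 2155] [425.11322506 211.15777262]
172 422 425; 182 411 444; 192 412 444; 202 409 443; 212 408 440; 222 406 439; 232 405 438; 242 403 436; 
side [ 241  180   47   77 2348] [261.95911414 221.17291312]
180 255 256; 190 242 269; 200 244 272; 210 244 273; 220 244 286; 230 245 286; 240 245 287; 250 249 283;
```

View pics/crop.png

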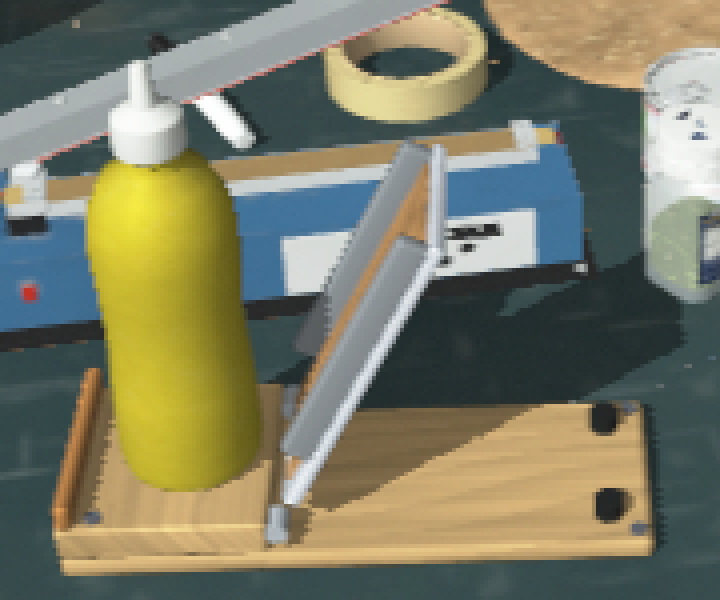

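The crop shows the small bottle on the rest (nozzle tip at scene (199.5,215.5)), backrest raised to the right, and rest corners at about (181,344), (328,339) and (328,301). The choice is confirmed.

Run:
```python
from h import *
c=cam('scene'); s=cam('side')
pp=lambda n,k,uv,z: print(n,plane(k,uv,z).round(4))
X=lambda x,y:(165+x/4-.375,200+y/4-.375)
A=plane(c,X(63,575),0);B=plane(c,X(652,555),0);D=plane(c,X(652,403),.012);E_=plane(c,X(655,543),.012)
print(A,B,np.linalg.norm(B-A),'yaw',np.degrees(np.arctan2(*(B-A)[1::-1])));print('far',D,E_,np.linalg.norm(D-E_))
P1=plane(c,X(57,530),.03);P2=plane(c,X(270,553),.03);print('plat',P1,P2,np.linalg.norm(P2-P1))
d=(B-A)/np.linalg.norm(B-A);n=np.array([-d[1],d[0],0]);
O=((A+B)/2+n*.05); print('O',O,'from far',(D+E_)/2-d*.135,'bottle exp',O-d*.075,'hinge',O-.036*d)
# nozzle tip, both views
for z in(.243,): pp('tip sc',c,X(140,64),z);pp('tip si',s,(432.5,150),z)
def tri(u,v):
    P=[k['K']@np.c_[k['R'],np.array(k['tvec']).ravel()] for k in(c,s)]
    p=cv2.triangulatePoints(P[0],P[1],np.array(u,float),np.array(v,float)).ravel();return p[:3]/p[3]
print('tip',tri(X(140,64),(432.5,150)))
# bottle axis from side at rows
for v,u in((202,426),(222,422.5)): pp('axis si',s,(u,v),.13)
# backrest far end corners in scene: near top (440,250), far top(438,148)
hgt=O-.036*d
a0=X(440,250);a1=X(438,148)
# side-face plane intersection: the plane containing d and z at y=-/+0.04
for uv,yy in((a0,-.04),(a1,.04)):
    r=c['R'].T@np.linalg.inv(c['K'])@np.array([*uv,1]);H=hgt+n*yy
    t=((H-c['C'])@n)/(r@n);P=c['C']+r*t;w=P-H;print('end',P,'along',w@d,'h',P[2]-.03,'lean',np.degrees(np.arctan2(w@d,P[2]-.03)),np.hypot(w@d,P[2]-.03))
# obstacles
pp('jar cap sc',c,(343,226),.098);pp('jar cap si',s,(295,281),.098);pp('tin si',s,(288,345),.058);pp('wt si',s,(230,277),.02)
pp('sealer handle sc',c,(285,182),.15);print('handle',tri((297,179),(355,236)), tri((272,186),(392,240)))
pp('big',c,(376,350),0.0);print('bigtip',tri((385,213),(268,130)))
```

```text
[ 0.35212794 -0.31349696  0.        ] [ 0.61727766 -0.26643945  0.        ] 0.269293122107001 yaw 10.063792966799717
far [ 0.60659985 -0.17455566  0.012     ] [ 0.61900272 -0.27064854  0.012     ] 0.09688999899357
plat [ 0.35430723 -0.31505454  0.03      ] [ 0.45251922 -0.31679583  0.03      ] 0.09822742879931579
O [ 0.47596557 -0.24073751  0.        ] from far [ 0.47987842 -0.24619262  0.012     ] bottle exp [ 0.40211954 -0.25384336  0.        ] hinge [ 0.44051948 -0.24702832  0.        ]
tip sc [ 0.4004 -0.2559  0.243 ]
tip si [ 0.4019 -0.2446  0.243 ]
tip [ 0.39986943 -0.25208743  0.24006197]
axis si [ 0.3972 -0.2642  0.13  ]
axis si [ 0.4081 -0.1944  0.13  ]
end [ 0.52647404 -0.27239858  0.17165141] along 0.08019873221798333 h 0.1416514113087576 lean 29.51722304676101 0.16277886525938992
end [ 0.50986113 -0.19409683  0.16916761] along 0.07752423591571948 h 0.13916760918303686 lean 29.1202821068921 0.15930357999755881
jar cap sc [ 0.622  -0.0334  0.098 ]
jar cap si [ 0.6124 -0.0484  0.098 ]
tin si [0.6102 0.0511 0.058 ]
wt si [ 0.7451 -0.1423  0.02  ]
sealer handle sc [0.4852 0.047  0.15  ]
handle [ 0.52415508 -0.03126167  0.20170305] [ 0.47259748 -0.04383001  0.18945636]
big [ 0.7072 -0.2842  0.    ]
bigtip [ 0.69344574 -0.24772099  0.26499606]
```

Emit:
{"fn": "move_arm", "kwargs": {
  "commands": "1 0 0 -3 0 0 -2.5;1 0 0 -3 0 0 -2.5;1 0 0 -3 0 0 -2.5;1 0 0 -1 0 0 -2.5;1 -1.83 -2.85 0 0 0 0;1 -1.83 -2.85 0 0 0 0;1 -1.83 -2.85 0 0 0 0;1 -1.83 -2.85 0 0 0 0;1 -1.83 -2.85 0 0 0 0;1 -1.83 -2.85 0 0 0 0;1 -1.83 -2.85 0 0 0 0;1 -1.83 -2.85 0 0 0 0"
}}

```text
t: 1.3
eef_pos: [0.4744, -0.1847, 0.3314]
tool_rot: [0.0, 0.643, 0.766, 0.0]
contact_force: [-0.6, -1.2, -0.7]
gripper_width: 0.997
```

Emit:
{"fn": "move_arm", "kwargs": {
  "commands": "0.95 -1.83 -2.85 0 0 0 0;0.95 -1.83 -2.85 0 0 0 0;0.95 -1.83 -2.82 0 0 0 0;0.95 0 0 0 0 0 0;0.95 0 0 0 0 0 0;0.95 0 0 0 0 0 0"
}}

```text
t: 1.8
eef_pos: [0.402, -0.2521, 0.3315]
tool_rot: [0.0, 0.643, 0.766, 0.0]
contact_force: [0.5, 0.7, 0.7]
gripper_width: 0.955
```

Run:
```python
from h import *
o=bot.get_obs();M=R.from_quat(o['tool_rot'],scalar_first=True).as_matrix();print(o['eef_pos'],M.round(3),o['q'].round(2),o['contact_force'])
c=cam('scene');s=cam('side')
save('a',np.vstack([np.hstack([cv2.resize(c['img'][110:350,120:360],None,fx=1.6,fy=1.6),cv2.resize(s['img'][40:280,310:550],None,fx=1.6,fy=1.6)])]))
```

```text
[ 0.40195495 -0.25214212  0.33147133] [[-0.174  0.985  0.001]
 [ 0.985  0.174  0.   ]
 [ 0.     0.001 -1.   ]] [ 0.28  0.05  0.16  1.89 -0.01  1.2   0.61] [0.51973892 0.70225936 0.65268764]
```

View pics/a.png

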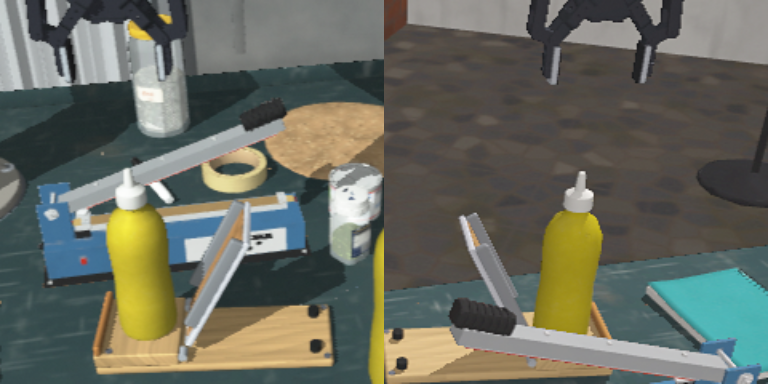

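The fingers straddle the nozzle in both views (scene crop nozzle at (127,175), fingers at 68 and 165; side crop nozzle at (580,180), fingers at 553 and 643). Now I lower them round the bottle's top so the front finger can act as a catch, without gripping.

Emit:
{"fn": "move_arm", "kwargs": {
  "commands": "0.95 0 0 3 0 0 0;0.95 0 0 3 0 0 0;0.95 0 0 3 0 0 0;0.95 0 0 2 0 0 0;0.95 0 0 1.5 0 0 0;0.95 0 0 1 0 0 0;0.95 0 0 0.8 0 0 0;0.95 0 0 0 0 0 0"
}}

```text
t: 2.57
eef_pos: [0.4015, -0.2518, 0.1871]
tool_rot: [-0.001, 0.642, 0.766, -0.0]
contact_force: [0.5, -0.0, 0.4]
gripper_width: 0.945
```

Run:
```python
from h import *
o=bot.get_obs();print(o['eef_pos'],o['contact_force'])
c=cam('scene');s=cam('side')
save('b',np.hstack([cv2.resize(c['img'][150:310,120:280],None,fx=2.5,fy=2.5),cv2.resize(s['img'][80:240,350:510],None,fx=2.5,fy=2.5)]))
```

```text
[ 0.40145328 -0.25182268  0.18708981] [ 0.46241092 -0.02003823  0.35717379]
```

View pics/b.png

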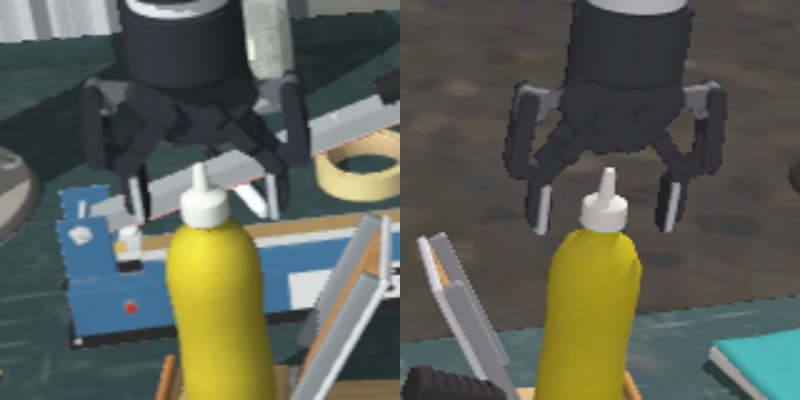

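Run:
```python
from h import *
c=cam('scene');s=cam('side')
P=[k['K']@np.c_[k['R'],np.array(k['tvec']).ravel()] for k in(c,s)]
def tri(a,b):
    u=(120+a[0]/2.5-.3,150+a[1]/2.5-.3);v=(350+(b[0]-400)/2.5-.3,80+b[1]/2.5-.3)
    p=cv2.triangulatePoints(P[0],P[1],np.array(u),np.array(v)).ravel();p=p[:3]/p[3];d=np.array([.985,.174,0]);n=np.array([-.174,.985,0]);q=p-[.4015,-.2518,0];return p.round(4),(q@d).round(4),(q@n).round(4)
print('rear',tri((140,220),(664,230)));print('front',tri((275,217),(542,233)));print('noz',tri((201,164),(609,169)))
print('capbase',tri((206,222),(602,228)))
```

```text
rear (array([ 0.3545, -0.26  ,  0.1972]), np.float64(-0.0477), np.float64(0.0001))
front (array([ 0.4422, -0.2436,  0.1973]), np.float64(0.0415), np.float64(0.001))
noz (array([ 0.4003, -0.2547,  0.2432]), np.float64(-0.0017), np.float64(-0.0027))
capbase (array([ 0.3988, -0.2564,  0.1976]), np.float64(-0.0035), np.float64(-0.0041))
```

Emit:
{"fn": "move_arm", "kwargs": {
  "commands": "0.82 0 0 -0.5 0 0 0;0.82 0 0 -0.5 0 0 0;0.82 0 0 0 0 0 0;0.82 0 0 0 0 0 0;0.82 0 0.44 -0.075 1.5 0 0;0.82 0 0.44 -0.075 1.5 0 0;0.82 0 0.44 -0.075 1.5 0 0;0.82 0 0.44 -0.075 1.5 0 0;0.82 0 0.44 -0.075 1.5 0 0;0.82 0 0.44 -0.075 1.5 0 0;0.82 0 0 0 0 0 0"
}}

```text
t: 3.68
eef_pos: [0.4295, -0.2472, 0.2009]
tool_rot: [-0.05, 0.64, 0.764, -0.06]
contact_force: [-0.9, 0.3, 0.3]
gripper_width: 0.819
```

Run:
```python
from h import *
o=bot.get_obs();print(o['eef_pos'],o['contact_force'],o['gripper_width'])
c=cam('scene');s=cam('side')
save('c',np.hstack([cv2.resize(c['img'][180:340,140:300],None,fx=2.5,fy=2.5),cv2.resize(s['img'][100:260,330:490],None,fx=2.5,fy=2.5)]))
```

```text
[ 0.42948754 -0.24724625  0.20091301] [-0.88552861  0.30369583  0.33845679] 0.818777540388378
```

View pics/c.png

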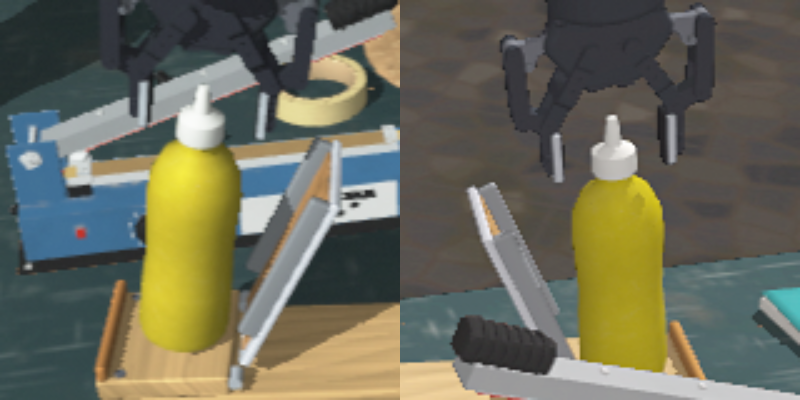

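Bottle is leaning on the rear finger (nozzle tip scene crop (203,90), no sliding seen, force about 1 N). Continuing the arc slowly.

Emit:
{"fn": "move_arm", "kwargs": {
  "commands": "0.82 0 0.44 -0.075 1.5 0 0;0.82 0 0.44 -0.075 1.5 0 0;0.82 0 0.44 -0.075 1.5 0 0;0.82 0 0.44 -0.075 1.5 0 0;0.82 0 0.44 -0.075 1.5 0 0;0.82 0 0.44 -0.075 1.5 0 0;0.82 0 0.29 -0.05 1 0 0;0.82 0 0.29 -0.05 1 0 0;0.82 0 0.29 -0.05 1 0 0;0.82 0 0 0 0 0 0"
}}

```text
t: 4.62
eef_pos: [0.4632, -0.2414, 0.1978]
tool_rot: [-0.117, 0.632, 0.753, -0.14]
contact_force: [-0.5, 0.6, -0.1]
gripper_width: 0.818
```

Run:
```python
from h import *
o=bot.get_obs();print(o['eef_pos'],o['contact_force'],o['gripper_width'])
c=cam('scene');s=cam('side')
save('d',np.hstack([cv2.resize(c['img'][180:340,140:300],None,fx=2.5,fy=2.5),cv2.resize(s['img'][100:260,330:490],None,fx=2.5,fy=2.5)]))
```

```text
[ 0.46324965 -0.24142339  0.19780133] [-0.45450592  0.55114122 -0.11075366] 0.8178582940224647
```

View pics/d.png

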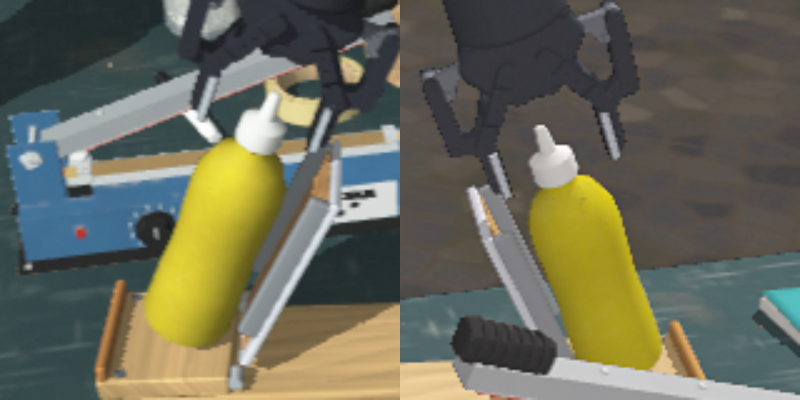

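Bottle now tilts about 20–24° within the cage (nozzle scene crop (270,100)); the backrest end is about 20 mm below the front finger. Finishing the lean, rising slightly along the axis.

Emit:
{"fn": "move_arm", "kwargs": {
  "commands": "0.82 0 0.29 -0.11 1 0 0;0.82 0 0.29 -0.11 1 0 0;0.82 0 0.29 -0.11 1 0 0;0.82 0 0.29 -0.11 1 0 0;0.82 0 0.29 -0.11 1 0 0;0.82 0 0.29 -0.11 1 0 0;0.82 0 0.29 -0.11 1 0 0;0.82 0 0.29 -0.11 1 0 0;0.82 0 0 0 0 0 0;0.82 0 0 0 0 0 0"
}}

```text
t: 5.55
eef_pos: [0.4872, -0.2374, 0.1962]
tool_rot: [-0.161, 0.622, 0.742, -0.192]
contact_force: [-0.4, 0.2, 0.3]
gripper_width: 0.816
```

Run:
```python
from h import *
o=bot.get_obs();print(o['eef_pos'],o['contact_force'],o['q'].round(2))
c=cam('scene');s=cam('side')
save('e',np.hstack([cv2.resize(c['img'][180:340,140:300],None,fx=2.5,fy=2.5),cv2.resize(s['img'][100:260,330:490],None,fx=2.5,fy=2.5)]))
```

```text
[ 0.48719585 -0.23737623  0.19621176] [-0.39771704  0.18541533  0.25861578] [0.1  0.56 0.17 1.63 0.12 1.43 0.4 ]
```

View pics/e.png

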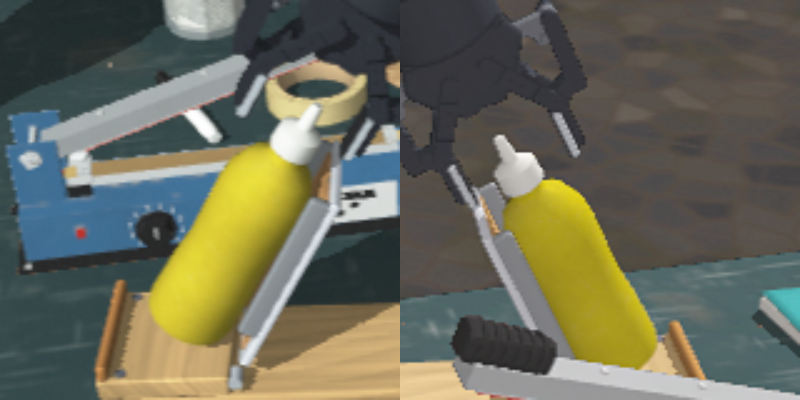

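The bottle now lies against the backrest between the rails (side crop (560,270)); front finger is clear of its end. Next: withdraw along the bottle axis, shut the fingers, and set the tool vertical.

Emit:
{"fn": "move_arm", "kwargs": {
  "commands": "0.82 0 0 -0.5 0 0 0;0.82 0 0 -0.5 0 0 0;0.82 0 0 -1 0 0 0;0.82 0 0 -1.5 0 0 0;0.82 0 0 -2 0 0 0;0.82 0 0 -2.5 0 0 0;0 0 0 -1 0 0 0;0 0 0 0 -5.8 0 0;0 0 0 0 -5.8 0 0;0 0 0 0 -5.8 0 0;0 0 0 0 -5.8 0 0;0 0 0 0 -5.8 0 0"
}}

```text
t: 6.65
eef_pos: [0.5304, -0.2302, 0.2764]
tool_rot: [0.003, 0.643, 0.766, 0.002]
contact_force: [-0.6, 0.1, -0.2]
gripper_width: 0.002
```

Run:
```python
from h import *
o=bot.get_obs();M=R.from_quat(o['tool_rot'],scalar_first=True).as_matrix();print(o['t'],o['eef_pos'],M.round(3),o['contact_force'],o['gripper_width'])
d=np.array([.985,.174,0]);H=np.array([.4405,-.247,0]);
print('rest x of TCP',(o['eef_pos']-H)@d-.036,'n',(o['eef_pos']-H)@np.array([-.174,.985,0]))
a=.14;pr=None
for t in range(25,93,4):
    r=np.radians(t);x=-.0425+a*np.sin(r)-.065*np.cos(r)-.0145;z=.03+a*np.cos(r)+.065*np.sin(r)
    print(t,round(x,4),round(z,4),'' if pr is None else (round(100*(x-pr[0]),2),round(-100*(z-pr[1]),2)));pr=(x,z)
# bottle tilt from the images: nozzle tip
c=cam('scene');s=cam('side')
im=[]
P=[k['K']@np.c_[k['R'],np.array(k['tvec']).ravel()] for k in(c,s)]
def wtip(k,box):
    x0,y0,x1,y1=box;h=cv2.cvtColor(k['img'],cv2.COLOR_RGB2HSV)[y0:y1,x0:x1];m=cv2.inRange(h,(0,0,170),(180,40,255))
    n,l,st,ce=cv2.connectedComponentsWithStats(m);i=1+st[1:,4].argmax();ys,xs=np.where(l==i);j=ys.argmin();return np.array([x0+xs[ys==ys[j]].mean(),y0+ys[j]],float),st[i]
u,su=wtip(c,(240,212,275,250));v,sv=wtip(s,(520,140,560,180)) if 0 else wtip(s,(360,145,400,185))
p=cv2.triangulatePoints(P[0],P[1],u,v).ravel();p=p[:3]/p[3];q=p-H;print('tip',u,v,su,sv,p,'restx',q@d-.036,'n',q@np.array([-.174,.985,0]))
```

```text
6.65 [ 0.53038016 -0.23019753  0.27643016] [[-0.173  0.985  0.006]
 [ 0.985  0.173 -0.   ]
 [-0.001  0.006 -1.   ]] [-0.6340705   0.08400511 -0.16737348] 0.0015877479004004678
rest x of TCP 0.055455584958639455 n 0.0009112837344708463
25 -0.0567 0.1844 
29 -0.046 0.184 (np.float64(1.08), np.float64(0.04))
33 -0.0353 0.1828 (np.float64(1.07), np.float64(0.11))
37 -0.0247 0.1809 (np.float64(1.06), np.float64(0.19))
41 -0.0142 0.1783 (np.float64(1.04), np.float64(0.26))
45 -0.004 0.175 (np.float64(1.02), np.float64(0.33))
49 0.006 0.1709 (np.float64(1.0), np.float64(0.41))
53 0.0157 0.1662 (np.float64(0.97), np.float64(0.47))
57 0.025 0.1608 (np.float64(0.93), np.float64(0.54))
61 0.0339 0.1547 (np.float64(0.89), np.float64(0.6))
65 0.0424 0.1481 (np.float64(0.85), np.float64(0.66))
69 0.0504 0.1409 (np.float64(0.8), np.float64(0.72))
73 0.0579 0.1331 (np.float64(0.75), np.float64(0.78))
77 0.0648 0.1248 (np.float64(0.69), np.float64(0.83))
81 0.0711 0.1161 (np.float64(0.63), np.float64(0.87))
85 0.0768 0.107 (np.float64(0.57), np.float64(0.91))
89 0.0818 0.0974 (np.float64(0.5), np.float64(0.95))
tip [265. 221.] [369.5 154. ] [  8   9  21  25 274] [  8   9  19  24 273] [ 0.50689874 -0.24073148  0.23170129] restx 0.030493481868619103 n -0.005378891015886126
```

Nozzle tip triangulates to rest x 30 mm, z 232 mm, matching a bottle lean of about 29° (expected 33, 232 mm). Moving the shut fingers behind it.

Emit:
{"fn": "move_arm", "kwargs": {
  "commands": "0 0 -3 -0.1 0 0 0;0 -0.1 -3 0 0 0 0;0 -0.1 -3 0 0 0 0;0 -0.1 -3.1 0 0 0 0;0 0 0 2.5 0 0 0;0 0 0 2.5 0 0 0;0 0 0 2.5 0 0 0;0 0 0 1.8 0 0 0;0 0 0.5 0 0 0 0;0 0 0.5 0 0 0 0;0 0 0.5 0 0 0 0;0 0 0.3 0 0 0 0"
}}

```text
t: 7.75
eef_pos: [0.4314, -0.2509, 0.1848]
tool_rot: [0.001, 0.642, 0.766, 0.0]
contact_force: [-0.2, -0.4, -1.1]
gripper_width: -0.0
```

Emit:
{"fn": "move_arm", "kwargs": {
  "commands": "0 0 0.35 0.03 0 0 0;0 0 0.35 0.03 0 0 0;0 0 0.35 0.04 0 0 0;0 0 0.35 0.06 0 0 0;0 0 0.35 0.06 0 0 0;0 0 0.35 0.07 0 0 0;0 0 0.35 0.08 0 0 0;0 0 0.35 0.09 0 0 0;0 0 0.35 0.09 0 0 0;0 0 0 0 0 0 0"
}}

```text
t: 8.58
eef_pos: [0.4611, -0.2455, 0.1784]
tool_rot: [0.001, 0.643, 0.766, 0.0]
contact_force: [-0.9, -0.2, 3.3]
gripper_width: 0.001
```

Run:
```python
from h import *
o=bot.get_obs()
d=np.array([.985,.174,0]);H=np.array([.4405,-.247,0]);n=np.array([-.174,.985,0])
q=o['eef_pos']-H;print('rest x of TCP',q@d-.036,'n',q@n,q[2],o['contact_force'])
c=cam('scene');s=cam('side')
save('f',np.hstack([cv2.resize(c['img'][180:340,140:300],None,fx=2.5,fy=2.5),cv2.resize(s['img'][100:260,330:490],None,fx=2.5,fy=2.5)]))
```

```text
rest x of TCP -0.015422984426052735 n -0.0020865654237234056 0.17835131513535632 [-0.85164441 -0.20456292  3.25857626]
```

View pics/f.png

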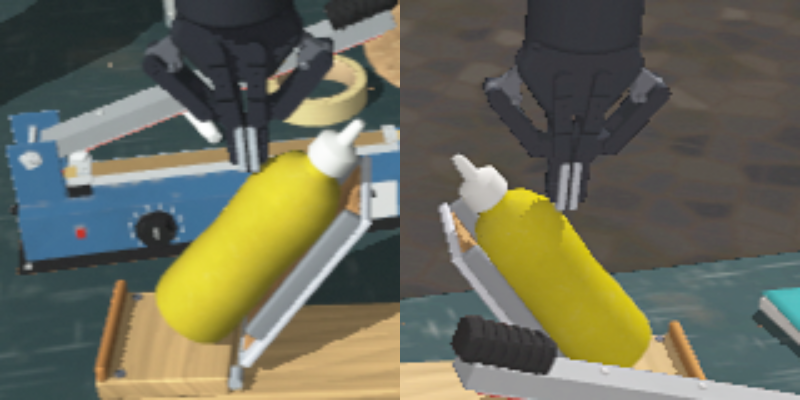

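Pressing works: the backrest sinks under the bottle (now about 40°, 3.3 N). Continue along the arc.

Emit:
{"fn": "move_arm", "kwargs": {
  "commands": "0 0 0.51 0.16 0 0 0;0 0 0.51 0.17 0 0 0;0 0 0.5 0.2 0 0 0;0 0 0.5 0.21 0 0 0;0 0 0.48 0.23 0 0 0;0 0 0.48 0.24 0 0 0;0 0 0.46 0.27 0 0 0;0 0 0.46 0.27 0 0 0;0 0 0.44 0.3 0 0 0;0 0 0.44 0.3 0 0 0;0 0 0.42 0.33 0 0 0;0 0 0.42 0.33 0 0 0"
}}

```text
t: 9.68
eef_pos: [0.5176, -0.2355, 0.1485]
tool_rot: [0.002, 0.643, 0.766, 0.001]
contact_force: [0.7, 1.1, 6.4]
gripper_width: 0.002
```

```bash
cat > chk.py <<'E'
from h import *
import sys
o=bot.get_obs()
d=np.array([.985,.174,0]);H=np.array([.4405,-.247,0]);n=np.array([-.174,.985,0])
q=o['eef_pos']-H;print(o['t'],'rest x of TCP',q@d-.036,'n',q@n,q[2],o['contact_force'])
c=cam('scene');s=cam('side')
save(sys.argv[1],np.hstack([cv2.resize(c['img'][180:340,165:325],None,fx=2.5,fy=2.5),cv2.resize(s['img'][130:290,300:460],None,fx=2.5,fy=2.5)]))
E
python3 chk.py g
```

```text
9.6833 rest x of TCP 0.041983743963669364 n -0.0021276630551627087 0.14847001392979095 [0.71362955 1.14073352 6.36528416]
```

View pics/g.png

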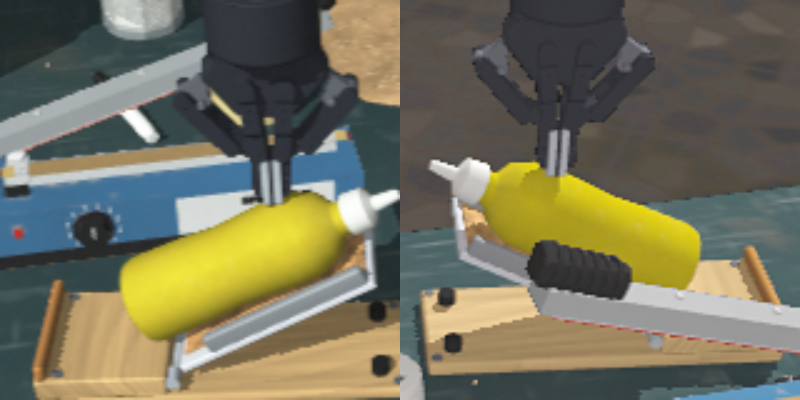

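Bottle at about 66°, still seated between the rails (finger on it at scene crop (273,200)). Continue.

Emit:
{"fn": "move_arm", "kwargs": {
  "commands": "0 0 0.4 0.36 0 0 0;0 0 0.4 0.36 0 0 0;0 0 0.37 0.39 0 0 0;0 0 0.37 0.39 0 0 0;0 0 0.34 0.42 0 0 0;0 0 0.34 0.42 0 0 0;0 0 0.31 0.43 0 0 0;0 0 0.31 0.43 0 0 0;0 0 0.28 0.45 0 0 0;0 0 0.28 0.45 0 0 0;0 0 0.25 0.45 0 0 0;0 0 0 0 0 0 0"
}}

```text
t: 10.78
eef_pos: [0.5518, -0.2287, 0.1014]
tool_rot: [-0.0, 0.643, 0.766, 0.0]
contact_force: [1.7, -0.6, 1.6]
gripper_width: -0.003
```

Emit:
{"fn": "move_arm", "kwargs": {
  "commands": "0 0 0.1 0.25 0 0 0;0 0 0.1 0.25 0 0 0;0 0 0 0.2 0 0 0;0 0 0 0 0 0 0;0 0 0 0 0 0 0"
}}

```text
t: 11.2
eef_pos: [0.553, -0.2289, 0.095]
tool_rot: [-0.0, 0.643, 0.766, -0.0]
contact_force: [2.2, 1.1, 3.9]
gripper_width: -0.001
```

```bash
python3 chk.py i
```

```text
11.2 rest x of TCP 0.07795005415459105 n -0.0017158720217339766 0.09503824502281041 [2.23211689 1.0912929  3.88656087]
```

View pics/i.png

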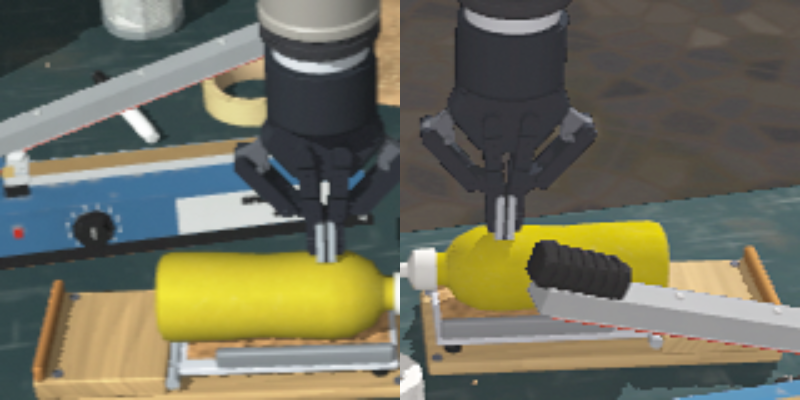

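Nearly level, but the force (4 N) has not yet jumped as it should on the stop, so I press on in small steps.

Emit:
{"fn": "move_arm", "kwargs": {
  "commands": "0 0 0 0.1 0 0 0;0 0 0 0.1 0 0 0;0 0 0 0 0 0 0;0 0 0 0 0 0 0"
}}

```text
t: 11.63
eef_pos: [0.5532, -0.2302, 0.0947]
tool_rot: [0.001, 0.643, 0.766, -0.0]
contact_force: [-1.4, -0.1, 14.3]
gripper_width: 0.003
```

Emit:
{"fn": "move_arm", "kwargs": {
  "commands": "0 0 0 0.1 0 0 0;0 0 0 0.1 0 0 0;0 0 0 0 0 0 0;0 0 0 0 0 0 0"
}}

```text
t: 11.97
eef_pos: [0.5536, -0.2313, 0.0944]
tool_rot: [0.002, 0.644, 0.765, -0.0]
contact_force: [-4.8, -1.2, 26.1]
gripper_width: -0.002
```

The stop is reached (z stays at 94.5 mm while the force rises to 26 N; expected height is 95 mm). Ease off and withdraw.

Emit:
{"fn": "move_arm", "kwargs": {
  "commands": "0 0 0 -0.2 0 0 0;0 0 0 -0.2 0 0 0;0 0 0 -0.5 0 0 0;0 0 0 -1.5 0 0 0;0 0 0 -3 0 0 0;0 0 0 -3 0 0 0;0 0 0 -3 0 0 0;0 0 0 -3 0 0 0;0 0 0 0 0 0 0;0 0 0 0 0 0 0"
}}

```text
t: 12.8
eef_pos: [0.5534, -0.2292, 0.2364]
tool_rot: [0.001, 0.643, 0.766, 0.0]
contact_force: [0.7, 0.8, -1.2]
gripper_width: 0.002
```

```bash
sed -i 's/165:325/200:360/;s/300:460/270:430/' chk.py; python3 chk.py j
```

```text
12.8 rest x of TCP 0.07829358646840728 n -0.002088424750561391 0.23642234986484 [ 0.67872314  0.82420066 -1.24436088]
```

View pics/j.png

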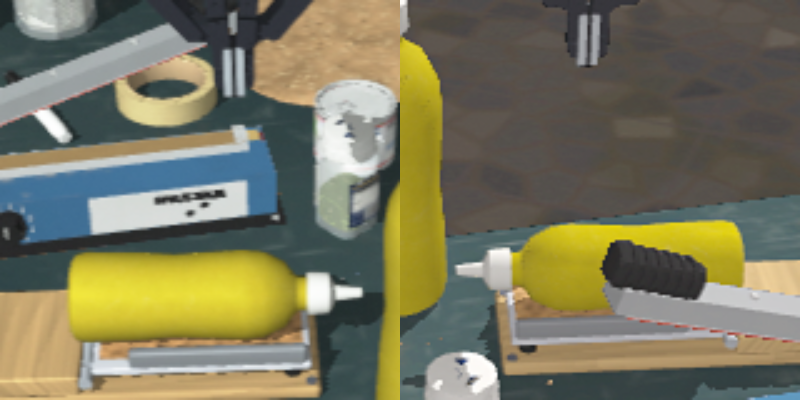

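Run:
```python
from h import *
c=cam('scene');s=cam('side')
P=[k['K']@np.c_[k['R'],np.array(k['tvec']).ravel()] for k in(c,s)]
p=cv2.triangulatePoints(P[0],P[1],np.array([344.5,296.8]),np.array([292.7,237.3])).ravel();p=p[:3]/p[3];print('tip',p,'cf',((p-[.4405,-.247,0])@[.985,.174,0])-.036)
a=cv2.imread('pics/scene0.png')[:,:,::-1];b=cv2.imread('pics/side0.png')[:,:,::-1]
for n,i,k,(x0,y0,x1,y1) in(('jar/tin',a,c,(325,210,360,275)),('wt',a,c,(402,285,416,312)),('jar si',b,s,(278,270,314,330)),('tin si',b,s,(260,330,316,390)),('wt si',b,s,(214,258,244,292))):
    print(n,np.abs(i[y0:y1,x0:x1].astype(int)-k['img'][y0:y1,x0:x1]).mean().round(2))
print(bot.get_obs()['contact_force']); bot.hand_in()
```

```text
tip [ 0.64114457 -0.21948536  0.06321801] cf 0.16642245079396434
jar/tin 8.63
wt 1.05
jar si 11.35
tin si 1.45
wt si 0.68
[ 0.35155979  0.14801526 -0.18185618]
the job is handed in; nothing more can be done
```

Run:
```python
import cv2,numpy as np
a=cv2.imread('pics/scene0.png')[180:340,200:360]; j=cv2.resize(cv2.imread('pics/j.png')[:,:400],(160,160),interpolation=cv2.INTER_AREA)
b=cv2.imread('pics/side0.png')[130:290,270:430]; k=cv2.resize(cv2.imread('pics/j.png')[:,400:],(160,160),interpolation=cv2.INTER_AREA)
f=lambda A,B:np.hstack([cv2.resize(t,None,fx=7,fy=7,interpolation=3) for t in(A,B)])
cv2.imwrite('pics/k.png',f(a[30:100,122:160],j[30:100,122:160]))
for A,B,n in((a[30:100,122:160],j[30:100,122:160],'scene'),(b[138:160,8:45],k[138:160,8:45],'side')):
    print(n,cv2.phaseCorrelate(*[cv2.Laplacian(cv2.cvtColor(t,6),cv2.CV_32F) for t in(A,B)]))
```

```text
scene ((0.10689760001955051, -0.38853423537445764), 0.7296672817733553)
side ((0.014131834929116849, -0.05032396583153975), 0.8981207437813282)
```

The yellow oil bottle now lies level on the flat backrest between the rails, and I handed the job in at about 13 s of the 38 s allowed. I tipped the small bottle over with the open fingers around its top. The rear finger pushed and the front finger stood ready as a catch, so it never gripped or lifted. Then I pressed it down with the shut fingertips and moved the fingers well clear, to a height of about 0.24 m.

**Final checks that agreed:**
- **Backrest on its stop:** the upper side of the bottle stopped at 94.5 mm (95 mm expected). Pressing further only raised the force, to 26 N.
- **Bottle level:** the nozzle tip measured 63 mm above the table, against 62 mm expected for a level bottle.
- **Nothing touched:** the contact force was about zero after I moved the fingers away.
- **Black weight and food tin:** their views are unchanged from the start.

**One check disagreed:** the before-and-after brightness comparison around the spice jar showed a difference of 8.6 to 11.4 grey levels. I only looked into this after handing in. Comparing the saved pictures then showed the jar within 0.4 pixel of its start position. The difference is probably from changed lighting or shadow; no finger went near the jar. A last side-by-side picture of it could not be viewed because the picture limit was reached.

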